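# Clear the planner and hold the stamp ready

### The job

Get the planner sheet ready for stamping: first put the highlighter into the blue tray and the eraser into the orange tray. Then take the stamp by its red handle off the ink pad, lift it over the card index without bumping it, and hold it upright about 1 cm above the red printed box on the planner, centred on the box and with its long side along the box's long side; it is inked, so it must never touch the sheet. Finish while still holding it there in the air, and leave the mug, stapler and mouse alone.

Things in the scene. Friction and masses are not known exactly. Their poses are not given: they have to be found in the camera images.
- planner: Fixed planner pad lying on the desk, white sheet with coloured cells and a blue strip, 150 (x) x 210 (y) x 6 mm thick; origin at the centre of its underside, z up. The highlighter and the eraser start lying on it.
- stamp_box (a point): Centre of the red printed rectangle on the planner, on the sheet's top face (6 mm above the desk). The box outline is 80 mm long along the planner's x and 48 mm wide along its y, and lies at the planner's centre.
- highlighter: Flat highlighter pen, loose, yellow body and black cap, 120 (x, cap towards +x) x 24 (y) x 15 mm (z), about 30 g; origin at the centre of its underside.
- eraser: White eraser with a blue sleeve, loose, 58 (x) x 22 (y) x 13 mm (z), about 25 g; origin at the centre of its underside.
- pen_tray: Blue open desk tray, fixed, 170 (x) x 85 (y) x 22 mm high outside, walls and floor 4 to 5 mm thick; origin at the centre of its underside.
- eraser_tray: Orange open desk tray, fixed, same sizes as the blue one: 170 (x) x 85 (y) x 22 mm, walls and floor 4 to 5 mm thick; origin at the centre of its underside.
- card_index: Card index, fixed: grey box full of standing white cards with coloured tabs, 210 (x) x 70 (y) mm, 85 mm high to the top of the tabs; origin at the centre of its underside. It stands between the stamp and the planner, and the stamp must pass above it.
- ink_pad: Ink pad, fixed, dark steel with a blue cushion, 110 (x) x 75 (y) x 12 mm high; origin at the centre of its underside. The stamp starts standing on it.
- stamp: Hand stamp, loose, about 90 g, standing upright; origin at the centre of its printing face (underside), z up to the handle. Wooden foot 60 (x, long side) x 28 (y) x 20 mm high with a black rubber face; above it a narrow neck, then a red handle block 36 (x) x 20 (y) mm from 31 to 85 mm above the origin.
- mug: Blue mug, loose, 80 mm across, 92 mm high; origin at the centre of its underside. Leave it alone.
- stapler: Black stapler, loose, 36 (x) x 130 (y) x 60 mm high; origin at the centre of its underside. Leave it alone.
- mouse: Black computer mouse, loose, 105 (x) x 60 (y) x 35 mm high; origin at the centre of its underside. Leave it alone.
Things that resemble listed ones, but are neither listed nor needed, are in the scene too. Several things have the shape of the eraser; the one meant has the colours described above.

How it is judged (in metres and radians):
On the way, in this order (a step that is already met when the one before it is completed fails the run):
1. the highlighter lies in the blue tray and the eraser in the orange tray, both let go (x of highlighter in the frame of pen_tray between -0.083 and 0.083 m and y of highlighter in the frame of pen_tray between -0.04 and 0.04 m and z of highlighter in the frame of pen_tray between -0.002 and 0.018 m and contact force between each of highlighter, eraser and the fingers below 0.05 N and linear speed of each of highlighter, eraser below 0.03 m/s and x of eraser in the frame of eraser_tray between -0.083 and 0.083 m and y of eraser in the frame of eraser_tray between -0.04 and 0.04 m and z of eraser in the frame of eraser_tray between -0.002 and 0.018 m), for 0.2 s.
2. the stamp, held, passes above the card index (x of stamp in the frame of card_index between -0.125 and 0.125 m and y of stamp in the frame of card_index between -0.045 and 0.045 m and z of stamp in the frame of card_index above 0.085 m and contact force between stamp and the fingers above 0.5 N).
At the end, for the whole second after the job is handed in: Highlighter in the blue tray, eraser in the orange one, let go and at rest. Stamp held by the fingers, still, face 3 to 22 mm above the sheet, centre within 9 mm of the box's centre, long side within 0.14 rad of the box's (either way round), tilt under 0.1 rad, not touching the planner (all of step 1 and horizontal distance between stamp and stamp_box below 0.009 m and angle between the x axis of stamp and the x axis of planner, either way round below 0.14 rad and angle between stamp's own z axis and vertical below 0.1 rad and z of stamp in the frame of stamp_box between 0.003 and 0.022 m and contact force between stamp and the fingers above 0.5 N and contact force between stamp and planner below 0.05 N and linear speed of stamp below 0.02 m/s); the arm keeps its last pose, push and grip.
It fails at once if the inked stamp touches the planner (contact force between stamp and planner above 0.2 N).
It fails at once if the card index is bumped (contact force between card_index and anything else above 1 N).
It fails at once if the mug, stapler or mouse is moved by more than 15 mm (distance of any of mug, stapler, mouse from where it was at the start of the episode above 0.015 m).
It also fails if it takes over 70 s, if anything falls off the work surface, if the arm or the gripper's body presses on something with over 40 N, if the wrist force passes 120 N, or if a joint passes its speed limit or range.

### The arm

A 7-joint arm with a two-finger parallel gripper is mounted at the origin on the work surface. World frame = base frame: x ahead of the robot, y to its left, z up, the work surface at z = 0. Lengths are in m, angles in degrees, forces in N, time in s.
With the tool pointing down it reaches from about 0.425 to 0.95 m from the base axis. Payload 4.7 kg.
Tool frame: the origin (TCP) lies at the very end of the fingers, on their centre line; the grasp point (between the pads) lies 19 mm behind it (hold_point_z is the z of the grasp point in the tool frame, in m); z points along the fingers, y is the line along which they close (so a half turn about z gives the same grasp; the last joint's range is limited). The gripper opens to 87 mm and grips with 3 to 60 N. Pads are 19 mm wide; open, the fingers measure 117 mm over their backs; the gripper's body (75 mm by 190 mm) begins 51 mm behind the grasp point.
Start: joints at [74.949, 26.849, -2.785, 87.806, 1.381, 65.374, -4.715], TCP at [0.156, -0.657, 0.223] pointing down, gripper open.
Joint ranges: [-148.3, 148.3], [-19.14, 114.17], [-79.39, 73.82], [5.75, 140.21], [-59.74, 239.74], [12.07, 113.84], [-152.46, 152.46]. Speed limits (degrees/s): [147.25, 147.25, 180, 180, 180, 180, 180].

### API

Orientations are given as a 3x3 rotation matrix whose columns are the frame's x, y, z axes.
In Python, from bench import get_obs, grab_frame, sign_off, boxes_of, spot_point, hold_point_z gives the robot as it stands.
- The arm moves only by the tool arm_command, never from a script. Its argument "moves" is a list of rows, each a list of 5 numbers: the shift along the tool's x, y, z in m, then the turn about the tool's z in rad, then the finger opening in m, from 0 to 0.087. In form: [[x, y, z, twist, hand], ...]. A call has 1 to 12 rows; each row shifts and turns the commanded pose from where the row before left it, along the tool's axes as they then stand; what a row does not reach is not made up. A row lasts 1/8 s, in which the tool goes at most 62.5 mm and 10.7 degrees, less where a joint would pass 70% of its speed; a pose out of reach is approached as far as the arm can. A call with a gripper value outside its range is refused whole. The fingers move at their own pace and stop on an object; "newtons" is the grip in N (left out, the last holds). Time passes only in rows, so rows that do not move let the fingers close. It gives the time, the measured TCP pose, the force, the opening and the grip force at its end, in the units of the state.
- get_obs(): the state, without advancing time (a new reading comes with each control period).
- grab_frame(name): name is "scene" or "top"; returns a dict with "img" (480x640x3 uint8, red, green, blue), "camera_matrix" (3x3 intrinsics, pixels), "D" ([k1, k2, p1, p2, k3] as OpenCV has them; the pictures are not rectified), "rvec" (rotation vector, rad) and "tvec" (3), from world to camera coordinates, as OpenCV has them. Camera axes: x right, y down, z forward; pixel columns grow to the right and rows downward; lengths in m; the calibration is good to about 2 mm. A picture is of the moment at which its call begins. There is no depth.
- sign_off(): hands the job in; it is judged then, once.
Trained networks look in a picture, given as the dict that the camera call returned (one of the last four; its "shot" number tells which), for a name from the list of things; names that differ only in an ending like _2 or _b are one class to them, and where a whole thing is asked for, a point or a joint stands for the part that bears it (a point fixed in the world has none). Each returns a list of dicts, best first, with "score" (0 to 1); they miss things now and then, are a little off and sometimes report something else, mostly with a low value. They report only what shows in the picture. A call takes as long as a camera call. They do not tell look-alikes from the thing itself.
- boxes_of(picture, label): "pixel" ([column, row] in pixels, amid what is visible of it).
- spot_point(picture, label): "pixel" ([column, row] in pixels: a listed point, or the origin of a listed thing).
The state is a dict: "clock": time; "joint_positions": joint angles; "qd": joint speeds; "tau": joint torques, N m; "ee_pos": TCP position; "tcp_rot": TCP orientation; "ft_force": force on the tool from outside, world axes, zero at the start; "ft_torque": the same for the moment, N m; "opening": opening from 0.0 (shut) to 1.0 (fully open); "grip_force": force on a finger pad.
Only numpy, scipy, OpenCV 4.12 (cv2) and the standard library are available. Lean on these libraries where they do the work, as an engineer would, in place of code of your own. Each camera call takes 0.05 s, during which the arm holds its last target. There are 200 camera calls.

## Working session

There is one attempt and no reset: what is moved stays moved. The work goes in short steps, Python scripts to look and compute and a tool call to move; the robot and the scene stay as the last step left them, time stands still between calls to the robot, and variables do not carry over. Pictures are saved under pics/ and viewed, at most 10 in all, crops included, and the job is handed in when it is done.

Besides the shell and the picture viewer there is one more tool, called after ">>>" as name(argument=value, ...) on one line, values as JSON. arm_command: Moves the arm, as the interface text tells. Its arguments: {"type":"object","properties":{"moves":{"type":"array","items":{"type":"array","items":{"type":"number"}}},"newtons":{"type":"number"}},"required":["moves"]}

```bash
mkdir -p pics; cat > h.py <<'E'
import numpy as np, cv2
from bench import *
def ray(f,p):
    K=np.array(f["camera_matrix"]);D=np.array(f["D"])
    R=cv2.Rodrigues(np.array(f["rvec"],float))[0];t=np.array(f["tvec"],float).ravel()
    u=cv2.undistortPoints(np.array([[p]],float),K,D)[0,0]
    return -R.T@t, R.T@np.array([u[0],u[1],1.])
def onz(f,p,z):
    c,d=ray(f,p); return c+d*(z-c[2])/d[2]
def proj(f,P):
    return cv2.projectPoints(np.array(P,float).reshape(-1,3),np.array(f["rvec"],float),np.array(f["tvec"],float),np.array(f["camera_matrix"]),np.array(f["D"]))[0][:,0]
def save(f,n): cv2.imwrite("pics/"+n,f["img"][:,:,::-1])
E
python3 - <<'E'
from h import *
np.set_printoptions(precision=4,suppress=True)
s=get_obs();print(s["clock"],s["ee_pos"],s["tcp_rot"],s["opening"],hold_point_z)
Z=dict(planner=0,stamp_box=.006,highlighter=.006,eraser=.006,pen_tray=0,eraser_tray=0,card_index=0,ink_pad=0,stamp=.012,mug=0,stapler=0,mouse=0)
for n in("top","scene"):
    f=grab_frame(n);save(f,n+"0.png");print(n,"cam",ray(f,[320,240])[0])
    for k,z in Z.items():
        print(k,[(np.round(r["pixel"]),round(r["score"],2),onz(f,r["pixel"],z)[:2]) for r in spot_point(f,k)[:4]])
E
```

```text
0.0 [ 0.1562 -0.656   0.2215] [[ 0.9728  0.2317 -0.0005]
 [ 0.2317 -0.9728  0.0018]
 [-0.0001 -0.0019 -1.    ]] 0.9951883382816114 -0.0187
top cam [ 0.5065 -0.0145  1.1496]
planner [(array([436., 289.]), 0.56, array([ 0.5373, -0.2532]))]
stamp_box [(array([436., 288.]), 0.93, array([ 0.5381, -0.2528]))]
highlighter [(array([414., 301.]), 0.62, array([ 0.5144, -0.2062]))]
eraser [(array([522., 281.]), 0.78, array([ 0.5487, -0.4287])), (array([460., 281.]), 0.72, array([ 0.5526, -0.3025]))]
pen_tray [(array([291., 286.]), 0.97, array([0.5496, 0.0413])), (array([258., 178.]), 0.66, array([0.7772, 0.1081]))]
eraser_tray [(array([342., 307.]), 0.56, array([ 0.5044, -0.0598])), (array([450., 194.]), 0.27, array([ 0.7332, -0.2923]))]
card_index [(array([231., 292.]), 0.96, array([0.5413, 0.1645]))]
ink_pad [(array([151., 316.]), 0.78, array([0.4935, 0.3301]))]
stamp [(array([151., 320.]), 0.7, array([0.4876, 0.326 ]))]
mug [(array([257., 177.]), 0.79, array([0.7796, 0.1094]))]
stapler [(array([346., 176.]), 0.6, array([ 0.778 , -0.0758])), (array([260., 178.]), 0.5, array([0.7779, 0.1035]))
[... 340 characters left out ...]
18, -0.208]))]
eraser [(array([150., 351.]), 0.92, array([ 0.5523, -0.4428])), (array([202., 310.]), 0.68, array([ 0.555 , -0.3033]))]
pen_tray [(array([309., 226.]), 0.55, array([0.5576, 0.0382])), (array([267., 360.]), 0.21, array([ 0.7439, -0.2948]))]
eraser_tray [(array([261., 238.]), 0.66, array([ 0.4972, -0.0683]))]
card_index [(array([338., 197.]), 0.76, array([0.5443, 0.1663]))]
ink_pad [(array([354., 162.]), 0.55, array([0.4854, 0.3087]))]
stamp [(array([358., 156.]), 0.91, array([0.4884, 0.3213]))]
mug [(array([397., 255.]), 0.88, array([0.7796, 0.1016]))]
stapler [(array([346., 297.]), 0.86, array([ 0.7656, -0.0712]))]
mouse [(array([263., 359.]), 0.84, array([ 0.7367, -0.2987]))]
```

View pics/top0.png

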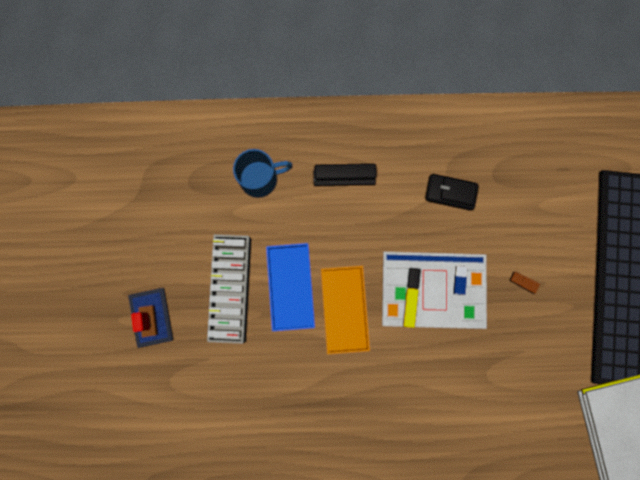

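View pics/scene0.png

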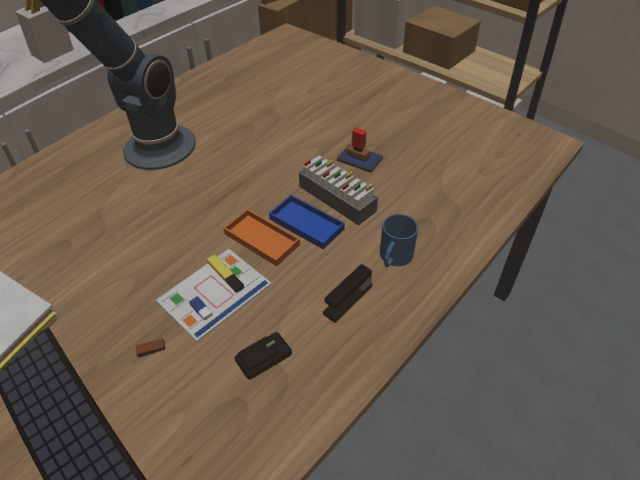

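The top view shows the highlighter at (412,298), with its cap up (+x), and the white/blue eraser at (460,280). The brown lump at (524,283) is a decoy. The blue tray is at (291,287), the orange tray at (345,310), the card index at (229,290), and the stamp on its pad at (148,320). Next I'll get orientations by colour segmentation.

```bash
cat >> h.py <<'E'
def rect(f,lo,hi,win,z,dark=None):
    """minAreaRect of the largest HSV blob, in world coords on plane z: centre, long-axis angle, sizes (mm)"""
    hsv=cv2.cvtColor(cv2.resize(f["img"],None,fx=4,fy=4,interpolation=cv2.INTER_CUBIC),cv2.COLOR_RGB2HSV)
    m=cv2.inRange(hsv,np.array(lo),np.array(hi)); w=np.zeros_like(m); a,b,c,d=[int(4*v) for v in win]; w[b:d,a:c]=255
    cs=cv2.findContours(m&w,cv2.RETR_EXTERNAL,cv2.CHAIN_APPROX_NONE)[0]
    if not cs: return None
    c=max(cs,key=cv2.contourArea)[:,0]
    P=np.array([onz(f,(p-1.5)/4,z)[:2] for p in c])
    (cx,cy),(w_,h_),a=cv2.minAreaRect((P*1000).astype(np.float32))
    if w_<h_: a+=90;w_,h_=h_,w_
    return np.round([cx,cy],1),round((a+90)%180-90,1),np.round([w_,h_],1)
E
python3 - <<'E'
from h import *
f=grab_frame("top")
im=cv2.resize(f["img"][230:350,120:500],(760,240),interpolation=cv2.INTER_CUBIC)
hsv=cv2.cvtColor(f["img"],cv2.COLOR_RGB2HSV)
for p in[(412,312),(414,277),(460,286),(460,272),(475,300),(291,287),(345,310),(137,322),(152,320),(150,297),(435,256)]: print(p,hsv[p[1],p[0]])
R=lambda n,*a:print(n,rect(f,*a))
R("hl yellow",(22,150,100),(35,255,255),(380,250,430,332),.019)
R("hl all",(22,150,100),(35,255,255),(380,250,430,332),.021)
R("hl cap",(0,0,0),(180,255,60),(400,265,428,295),.021)
R("er blue",(95,100,40),(125,255,255),(445,268,470,300),.019)
R("planner strip",(95,100,40),(125,255,255),(380,248,490,266),.006)
R("planner white",(0,0,150),(180,60,255),(375,245,495,335),.006)
R("box",(0,60,80),(10,255,255),(418,262,452,316),.006)
R("blue tray",(100,150,60),(125,255,255),(260,235,320,340),.022)
R("orange tray",(5,180,120),(20,255,255),(315,255,375,360),.022)
R("pad",(100,50,20),(135,255,140),(115,275,185,355),.012)
R("stamp red",(0,180,100),(5,255,255),(115,275,185,355),.097)
R("stamp red2",(170,180,100),(180,255,255),(115,275,185,355),.097)
R("card",(0,0,90),(180,60,255),(200,225,255,350),.08)
E
```

```text
(412, 312) [ 30 255 200]
(414, 277) [ 8 25 41]
(460, 286) [109 220 117]
(460, 272) [109  10 200]
(475, 300) [ 60   3 186]
(291, 287) [108 214 207]
(345, 310) [ 19 238 204]
(137, 322) [  2 238 194]
(152, 320) [ 14 193 116]
(150, 297) [112 172 108]
(435, 256) [113  95 131]
hl yellow (array([ 501.3, -196.6]), -7.8, array([79.8, 23.8]))
hl all (array([ 501.3, -196.3]), -7.8, array([79.6, 23.8]))
hl cap (array([ 560.1, -205. ]), -8.3, array([38.4, 21.3]))
er blue (array([ 543.6, -298.2]), -8.0, array([34.2, 22.6]))
planner strip (array([ 600. , -252.3]), 87.1, array([197. ,   9.9]))
planner white (array([ 536.1, -249.3]), 87.1, array([212.2, 152. ]))
box (array([ 536., -249.]), -2.5, array([83.1, 50.6]))
blue tray (array([548.5,  43.3]), 3.3, array([168.1,  83.6]))
orange tray (array([501. , -65.2]), 2.9, array([171.8,  87.4]))
pad (array([492.1, 327.7]), 10.7, array([104.2,  70.7]))
stamp red (array([485.6, 327.6]), 7.4, array([36.1, 19.9]))
stamp red2 (array([502.3, 330.1]), -85.3, array([12.9,  2. ]))
card (array([545.8, 159.1]), -3.6, array([204.4,  69.7]))
```

```bash
cat > go.py <<'E'
import sys
from h import *
# x y z yaw : twist to make first, then shift in the twisted tool's axes
x,y,z,yaw=map(float,sys.argv[1:5]); s=get_obs(); R=np.array(s["tcp_rot"])
cur=np.degrees(np.arctan2(R[1,0],R[0,0])); t=(cur-yaw+90)%180-90
a=np.radians(yaw if abs((cur-t-yaw+180)%360-180)<1 else yaw+180)
X=np.array([np.cos(a),np.sin(a),0]);Z=np.array([0,0,-1.]);Y=np.cross(Z,X)
d=np.array([x,y,z])-s["ee_pos"]
print("t",round(s["clock"],2),"pos",np.round(s["ee_pos"],4),"yaw",round(cur,1),"tilt",np.round(R[:2,2],3),"twist",round(np.radians(t),3),"shift",np.round([d@X,d@Y,d@Z],4),"op",round(s["opening"]*87,1),"grip",round(s["grip_force"],2),"q7",s["joint_positions"][6])
E
python3 go.py .5205 -.1993 .10 -7.8
```

```text
t 1.35 pos [ 0.1564 -0.6567  0.2226] yaw 13.4 tilt [ 0. -0.] twist 0.37 shift [ 0.2987 -0.5025  0.1226] op 87.0 grip 0.0 q7 -4.71384097290164
```

>>> arm_command(moves=[[0,0,0,0.18,0.05],[0,0,0,0.18,0.05],[0.03,-0.05,0.012,0,0.05],[0.03,-0.05,0.012,0,0.05],[0.03,-0.05,0.012,0,0.05],[0.03,-0.05,0.012,0,0.05],[0.03,-0.05,0.012,0,0.05],[0.03,-0.05,0.012,0,0.05],[0.03,-0.05,0.012,0,0.05],[0.03,-0.05,0.012,0,0.05],[0.03,-0.05,0.012,0,0.05],[0.03,-0.05,0.012,0,0.05]], newtons=20)

```text
clock: 2.85
ee_pos: [0.5182, -0.1971, 0.1025]
tcp_rot: [[0.992, -0.126, 0.001], [-0.126, -0.992, -0.001], [0.001, 0.0, -1.0]]
ft_force: [1.1, -0.3, -0.8]
opening: 0.576
grip_force: 0.0
```

```bash
python3 go.py .5205 -.1993 .010 -7.8
```

```text
t 2.85 pos [ 0.5182 -0.1971  0.1025] yaw -7.3 tilt [ 0.001 -0.001] twist 0.01 shift [0.0026 0.0019 0.0925] op 50.1 grip 0.0 q7 -85.73510623043217
```

>>> arm_command(moves=[[0.003,0.002,0.03,0.01,0.05],[0,0,0.04,0,0.05],[0,0,0.0225,0,0.05],[0,0,0,0,0.05],[0,0,0,0,0.01],[0,0,0,0,0.01],[0,0,0,0,0.01],[0,0,0,0,0.01]], newtons=20)

```text
clock: 3.85
ee_pos: [0.52, -0.201, 0.0107]
tcp_rot: [[0.991, -0.136, 0.001], [-0.136, -0.991, -0.0], [0.001, 0.0, -1.0]]
ft_force: [-0.7, -1.2, 4.0]
opening: 0.275
grip_force: 20.0
```

```bash
python3 go.py .5485 .0433 .015 3.3
```

```text
t 3.85 pos [ 0.52   -0.201   0.0107] yaw -7.8 tilt [ 0.001 -0.   ] twist -0.194 shift [ 0.0425 -0.2422 -0.0043] op 23.9 grip 19.99 q7 -87.67845347045437
```

>>> arm_command(moves=[[0,0,-0.03,0,0.01],[0,0,-0.04,0,0.01],[0,0,0,-0.1,0.01],[0,0,0,-0.094,0.01],[0.008,-0.045,0,0,0.01],[0.009,-0.05,0,0,0.01],[0.009,-0.05,0,0,0.01],[0.009,-0.05,0,0,0.01],[0.008,-0.047,0,0,0.01],[0,0,0.025,0,0.01],[0,0,0.025,0,0.01],[0,0,0,0,0.01]])

```text
clock: 5.35
ee_pos: [0.5469, 0.0432, 0.0285]
tcp_rot: [[0.998, 0.058, -0.004], [0.058, -0.998, -0.001], [-0.004, 0.0, -1.0]]
ft_force: [-1.0, -1.0, -0.7]
opening: 0.273
grip_force: 20.0
```

```bash
python3 go.py .5485 .0433 .014 3.3
```

```text
t 5.35 pos [0.5469 0.0432 0.0285] yaw 3.3 tilt [-0.004 -0.001] twist 0.001 shift [ 0.0016 -0.      0.0145] op 23.7 grip 19.99 q7 -105.3166077968486
```

>>> arm_command(moves=[[0.0015,0,0.012,0,0.01],[0,0,0.003,0,0.01],[0,0,0,0,0.034],[0,0,0,0,0.034],[0,0,0,0,0.034],[0,0,-0.02,0,0.034],[0,0,-0.03,0,0.045],[0,0,-0.02,0,0.05],[0,0,0,0.1,0.05],[0,0,0,0.097,0.05]])

```text
clock: 6.6
ee_pos: [0.5504, 0.0434, 0.0858]
tcp_rot: [[0.99, -0.142, 0.001], [-0.142, -0.99, 0.0], [0.001, -0.0, -1.0]]
ft_force: [-0.8, -0.3, -0.4]
opening: 0.57
grip_force: 0.0
```

```bash
python3 go.py .5555 -.3 .010 -8
```

```text
t 6.6 pos [0.5504 0.0434 0.0858] yaw -8.2 tilt [0.001 0.   ] twist -0.003 shift [0.0528 0.3393 0.0758] op 49.6 grip 0.0 q7 -113.5823505150124
```

>>> arm_command(moves=[[0.0075,0.0485,0,0,0.05],[0.0075,0.0485,0,0,0.05],[0.0075,0.0485,0,0,0.05],[0.0075,0.0485,0,0,0.05],[0.0075,0.0485,0,0,0.05],[0.0075,0.0485,0,0,0.05],[0.0075,0.0485,0,0,0.05],[0,0,0.025,0,0.05],[0,0,0.025,0,0.05],[0,0,0,0,0.05]])

```text
clock: 7.85
ee_pos: [0.5535, -0.2994, 0.0333]
tcp_rot: [[0.99, -0.139, -0.004], [-0.139, -0.99, 0.002], [-0.004, -0.001, -1.0]]
ft_force: [-0.3, -0.8, -0.4]
opening: 0.577
grip_force: 0.0
```

```bash
python3 go.py .5555 -.3 .010 -8
```

```text
t 7.85 pos [ 0.5535 -0.2994  0.0333] yaw -8.0 tilt [-0.004  0.002] twist 0.0 shift [0.0021 0.0003 0.0233] op 50.2 grip 0.0 q7 -78.8571270284522
```

>>> arm_command(moves=[[0.002,0,0.015,0,0.05],[0,0,0.009,0,0.05],[0,0,0,0,0.01],[0,0,0,0,0.01],[0,0,0,0,0.01],[0,0,0,0,0.01],[0,0,-0.03,0,0.01],[0,0,-0.04,0,0.01],[0,0,0,-0.1,0.01],[0,0,0,-0.094,0.01]])

```text
clock: 9.1
ee_pos: [0.5573, -0.3005, 0.082]
tcp_rot: [[0.998, 0.058, 0.001], [0.058, -0.998, -0.001], [0.001, 0.001, -1.0]]
ft_force: [-0.0, 0.2, -0.7]
opening: 0.25
grip_force: 20.0
```

```bash
python3 go.py .501 -.0652 .015 2.9
```

```text
t 9.1 pos [ 0.5573 -0.3005  0.082 ] yaw 3.3 tilt [ 0.001 -0.001] twist 0.007 shift [-0.0443 -0.2378  0.067 ] op 21.7 grip 20.0 q7 -68.72918109065705
```

>>> arm_command(moves=[[-0.009,-0.0475,0,0,0.01],[-0.009,-0.0475,0,0,0.01],[-0.009,-0.0475,0,0,0.01],[-0.009,-0.0475,0,0,0.01],[-0.009,-0.0475,0,0,0.01],[0,0,0.025,0,0.01],[0,0,0.025,0,0.01],[0,0,0.013,0,0.01],[0,0,0.003,0,0.01],[0,0,0,0,0.034],[0,0,0,0,0.034],[0,0,0,0,0.034]])

```text
clock: 10.6
ee_pos: [0.4995, -0.0658, 0.0156]
tcp_rot: [[0.999, 0.055, 0.001], [0.055, -0.999, -0.0], [0.001, 0.0, -1.0]]
ft_force: [1.0, -0.0, 0.9]
opening: 0.38
grip_force: 0.0
```

>>> arm_command(moves=[[0,0,-0.02,0,0.034],[0,0,-0.04,0,0.05],[0,0,-0.05,0,0.05],[0,0,-0.05,0,0.05]])

```text
clock: 11.1
ee_pos: [0.4988, -0.0657, 0.1769]
tcp_rot: [[0.998, 0.055, 0.0], [0.055, -0.998, -0.0], [0.0, 0.0, -1.0]]
ft_force: [0.5, -0.6, 0.0]
opening: 0.56
grip_force: 0.0
```

```bash
python3 go.py .4856 .3276 .2 7.4; python3 - <<'E'
from h import *
f=grab_frame("top");g=grab_frame("scene")
im=np.hstack([f["img"][225:365,110:500],g["img"][140:280,180:410]])
cv2.imwrite("pics/a.png",cv2.resize(im,None,fx=1.29,fy=1.29)[:,:,::-1])
print(rect(f,(22,150,100),(35,255,255),(260,235,320,340),.019))
print(spot_point(f,"eraser")[:3])
E
```

```text
t 11.1 pos [ 0.4988 -0.0657  0.1769] yaw 3.1 tilt [ 0. -0.] twist -0.074 shift [ 0.0375 -0.3917 -0.0231] op 48.7 grip 0.0 q7 -88.92304534908537
(array([532.1,  44. ]), 2.8, array([77.2, 21. ]))
[{'pixel': [525.5, 281.7], 'score': 0.77}]
```

View pics/a.png

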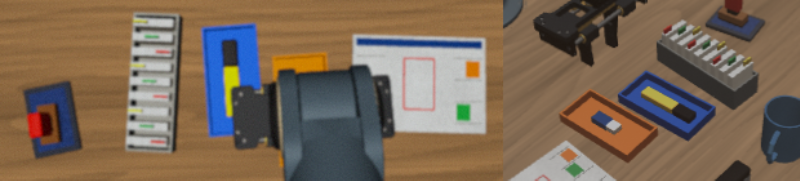

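Both items are in their trays (highlighter at about (232,75), eraser at (606,120) in the collage), and the planner is clear. Now I'll go to the stamp.

>>> arm_command(moves=[[0,0,-0.023,-0.074,0.05],[0.005,-0.049,0,0,0.05],[0.005,-0.049,0,0,0.05],[0.005,-0.049,0,0,0.05],[0.005,-0.049,0,0,0.05],[0.005,-0.049,0,0,0.05],[0.005,-0.049,0,0,0.05],[0.004,-0.049,0,0,0.05],[0.004,-0.049,0,0,0.05],[0,0,0.03,0,0.05],[0,0,0.03,0,0.05],[0,0,0,0,0.05]])

```text
clock: 12.75
ee_pos: [0.4842, 0.3262, 0.1344]
tcp_rot: [[0.992, 0.129, -0.007], [0.129, -0.992, -0.005], [-0.007, 0.004, -1.0]]
ft_force: [0.0, -0.0, 1.3]
opening: 0.579
grip_force: 0.0
```

```bash
python3 go.py .4856 .3276 .052 7.4; python3 - <<'E'
from h import *
g=grab_frame("scene")
print([(r,onz(g,r["pixel"],.012)) for r in spot_point(g,"stamp")[:2]])
def p(m,z,n):
    c=cv2.boundingRect(m);print(n,c)
hsv=cv2.cvtColor(g["img"],cv2.COLOR_RGB2HSV);m=cv2.inRange(hsv,np.array((0,170,80)),np.array((6,255,255)));m[:, :335]=0;m[:,380:]=0;m[175:]=0
print(cv2.boundingRect(m))
a=np.radians(7.4);c=np.array([.4856,.3276])
X=np.array([np.cos(a),np.sin(a)]);Y=np.array([-X[1],X[0]])
Q=proj(g,[[*(c+sx*.018*X+sy*.01*Y),z] for sx in(-1,1) for sy in(-1,1) for z in(.043,.097)])
print(Q.min(0),Q.max(0))
cv2.imwrite("pics/b.png",cv2.resize(g["img"][100:220,290:440],(750,600),interpolation=cv2.INTER_CUBIC)[:,:,::-1])
E
```

```text
t 12.75 pos [0.4842 0.3262 0.1344] yaw 7.4 tilt [-0.007 -0.005] twist 0.0 shift [ 0.0016 -0.0012  0.0824] op 50.3 grip 0.0 q7 -132.6714181192463
[({'pixel': [354.9, 158.4], 'score': 0.92}, array([0.4875036, 0.3093609, 0.012    ]))]
(353, 128, 13, 21)
[351.3868327  126.07548258] [367.27423736 150.15304551]
```

View pics/b.png

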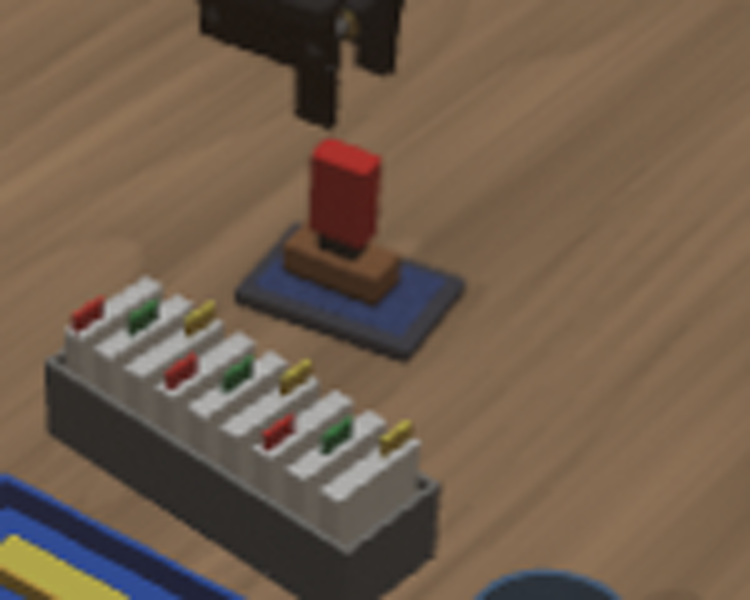

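The handle at (346,195) in the crop sits between the fingers, and its projection matches. Next I descend and grip.

>>> arm_command(moves=[[0.0015,-0.001,0.02,0,0.05],[0,0,0.03,0,0.05],[0,0,0.03,0,0.05],[0,0,0.002,0,0.05],[0,0,0,0,0.05],[0,0,0,0,0.01],[0,0,0,0,0.01],[0,0,0,0,0.01],[0,0,0,0,0.01]], newtons=30)

```text
clock: 13.98
ee_pos: [0.4879, 0.3291, 0.0563]
tcp_rot: [[0.992, 0.128, 0.0], [0.128, -0.992, -0.0], [0.0, 0.0, -1.0]]
ft_force: [-0.8, 0.6, 2.5]
opening: 0.23
grip_force: 30.0
```

```bash
python3 go.py .5395 .22 .22 -2.7
```

```text
t 13.97 pos [0.4879 0.3291 0.0563] yaw 7.4 tilt [ 0. -0.] twist 0.176 shift [ 0.0567  0.1065 -0.1637] op 20.0 grip 30.0 q7 -135.79677492383377
```

>>> arm_command(moves=[[0,0,-0.03,0,0.01],[0,0,-0.045,0,0.01],[0,0,-0.045,0,0.01],[0,0,-0.045,0,0.01],[0,0,0,0.09,0.01],[0,0,0,0.086,0.01],[0,0,0,0,0.01]])

```text
clock: 14.85
ee_pos: [0.4875, 0.329, 0.2209]
tcp_rot: [[0.999, -0.046, -0.0], [-0.046, -0.999, -0.0], [-0.0, 0.0, -1.0]]
ft_force: [-0.8, 0.1, -1.1]
opening: 0.222
grip_force: 30.0
```

```bash
python3 go.py .536 -.249 .1 -2.7
```

```text
t 14.85 pos [0.4875 0.329  0.2209] yaw -2.6 tilt [-0. -0.] twist 0.001 shift [0.0757 0.5751 0.1209] op 19.3 grip 30.0 q7 -139.4678428259905
```

>>> arm_command(moves=[[0.006,0.03,0,0,0.01],[0.006,0.045,0,0,0.01],[0.006,0.05,0,0,0.01],[0.006,0.05,0,0,0.01],[0.006,0.055,0,0,0.01],[0.007,0.055,0,0,0.01],[0.007,0.055,0,0,0.01],[0.007,0.055,0,0,0.01],[0.007,0.055,0,0,0.01],[0.006,0.055,0,0,0.01],[0.006,0.045,0,0,0.01],[0.006,0.025,0,0,0.01]])

```text
clock: 16.35
ee_pos: [0.5358, -0.252, 0.2206]
tcp_rot: [[0.999, -0.049, -0.001], [-0.049, -0.999, -0.001], [-0.001, 0.001, -1.0]]
ft_force: [-0.5, 0.4, -0.3]
opening: 0.228
grip_force: 30.0
```

>>> arm_command(moves=[[0,0,0.03,0,0.01],[0,0,0.04,0,0.01],[0,0,0.04,0,0.01],[0,0,0.02,0,0.01],[0,0,0,0,0.01]])

```text
clock: 16.98
ee_pos: [0.5352, -0.2481, 0.0891]
tcp_rot: [[0.999, -0.046, -0.004], [-0.046, -0.999, 0.002], [-0.004, -0.002, -1.0]]
ft_force: [0.0, -0.1, 0.1]
opening: 0.225
grip_force: 30.0
```

```bash
python3 go.py .536 -.249 .061 -2.7; python3 - <<'E'
from h import *
g=grab_frame("scene");f=grab_frame("top")
for n,c in(("s",g),("t",f)): print(n,[(r,onz(c,r["pixel"],.045)) for r in spot_point(c,"stamp")[:2]])
cv2.imwrite("pics/c.png",np.hstack([cv2.resize(c,(400,400),interpolation=cv2.INTER_CUBIC) for c in(g["img"][200:350,140:290],f["img"][220:370,360:510])])[:,:,::-1])
E
```

```text
t 16.98 pos [ 0.5352 -0.2481  0.0891] yaw -2.6 tilt [-0.004  0.002] twist 0.001 shift [0.0009 0.0009 0.0281] op 19.6 grip 30.0 q7 -76.57388090941681
s [({'pixel': [209.3, 280.3], 'score': 0.83}, array([ 0.53435156, -0.25468874,  0.045     ]))]
t []
```

View pics/c.png

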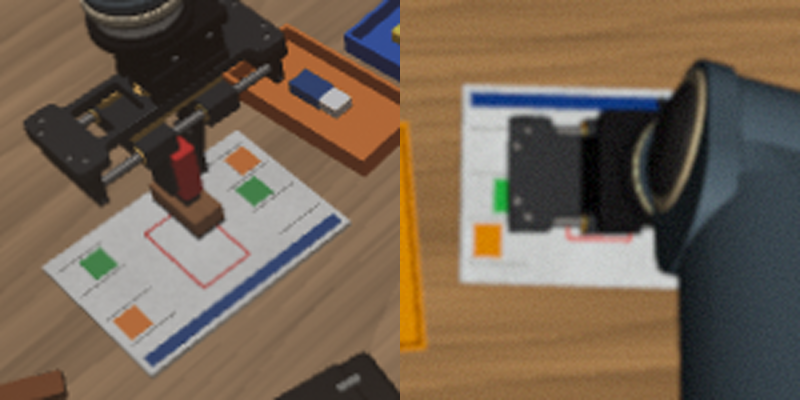

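The left crop shows the stamp upright above the red box, aligned with it. I'll lower it 25 mm.

>>> arm_command(moves=[[0,0.001,0.01,0,0.01],[0,0,0.01,0,0.01],[0,0,0.005,0,0.01],[0,0,0,0,0.01],[0,0,0,0,0.01],[0,0,0,0,0.01]])

```text
clock: 17.92
ee_pos: [0.5368, -0.2499, 0.0664]
tcp_rot: [[0.999, -0.047, 0.001], [-0.047, -0.999, -0.0], [0.001, 0.0, -1.0]]
ft_force: [0.0, 0.3, -1.3]
opening: 0.226
grip_force: 30.0
```

```bash
python3 go.py .536 -.249 .062 -2.7; python3 - <<'E'
from h import *
g=grab_frame("scene");print([(r["pixel"],onz(g,r["pixel"],.018)) for r in spot_point(g,"stamp")[:2]])
im=cv2.resize(g["img"][245:335,160:270],(770,630)[:2] if 0 else (720,589),interpolation=cv2.INTER_CUBIC);k=720/110
a=np.radians(-2.7);X=np.array([np.cos(a),np.sin(a)]);Y=np.array([-X[1],X[0]])
for z,col in((.018,(0,255,0)),(.038,(0,255,255))):
    Q=(proj(g,[[*(np.array([.536,-.249])+sx*.03*X+sy*.014*Y),z] for sx,sy in((-1,-1),(1,-1),(1,1),(-1,1))])-[160,245]+.5)*k
    cv2.polylines(im,[Q.round().astype(int)],True,col,1)
Q=(proj(g,[[*(np.array([.536,-.249])+sx*.04*X+sy*.024*Y),.006] for sx,sy in((-1,-1),(1,-1),(1,1),(-1,1))])-[160,245]+.5)*k
cv2.polylines(im,[Q.round().astype(int)],True,(255,0,255),1)
cv2.imwrite("pics/d.png",im[:,:,::-1])
E
```

```text
t 17.93 pos [ 0.5368 -0.2499  0.0664] yaw -2.7 tilt [ 0.001 -0.   ] twist -0.0 shift [-0.0008 -0.0008  0.0044] op 19.7 grip 30.0 q7 -76.91816643241532
[([210.5, 287.0], array([ 0.53076906, -0.25413575,  0.018     ])), ([337.3, 199.6], array([0.56254845, 0.14251844, 0.018     ]))]
```

View pics/d.png

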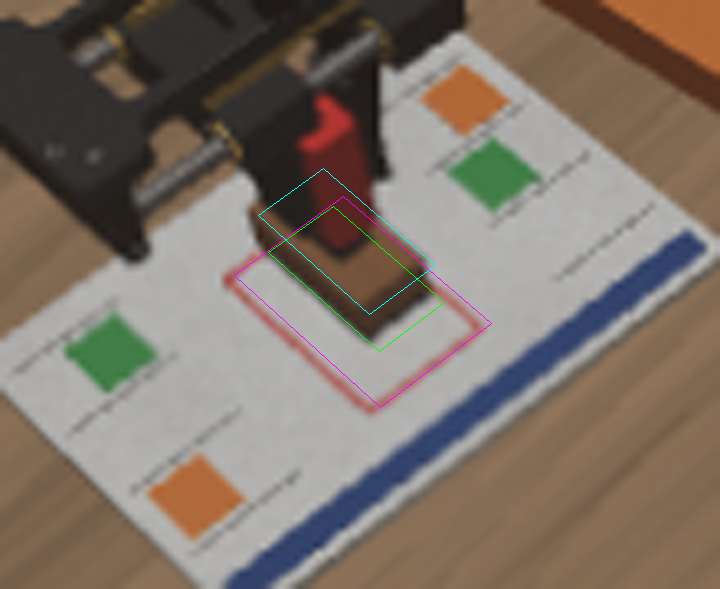

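The overlay, corrected for the camera bias seen on the printed box, puts the stamp about 4 mm high and 2–3 mm towards -x. I'll make a small correction.

>>> arm_command(moves=[[0.002,0,0.004,0,0.01],[0,0,0,0,0.01],[0,0,0,0,0.01],[0,0,0,0,0.01],[0,0,0,0,0.01],[0,0,0,0,0.01]])

```text
clock: 18.77
ee_pos: [0.5385, -0.2499, 0.0621]
tcp_rot: [[0.999, -0.047, 0.0], [-0.047, -0.999, -0.0], [0.0, 0.0, -1.0]]
ft_force: [-0.5, 0.4, -1.8]
opening: 0.218
grip_force: 30.0
```

```bash
python3 go.py .538 -.249 .062 -2.7; python3 -c "
from bench import *
print(get_obs()['ft_force']);print(sign_off())"
```

```text
t 18.77 pos [ 0.5385 -0.2499  0.0621] yaw -2.7 tilt [ 0. -0.] twist -0.0 shift [-0.0006 -0.0009  0.0001] op 19.0 grip 30.0 q7 -77.03502551626575
[-0.54410135  0.37133075 -1.79491837]
the job is handed in; nothing more can be done
None
```

I handed the job in at about 19 s, with no verdict returned: the highlighter is in the blue tray, the eraser is in the orange tray, and the stamp is held upright over the red box, an estimated 12 mm above the sheet and centred to within a few mm.

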